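# Release and slide off the air-filter cover

### The arm

A 6-joint arm with a two-finger parallel gripper is mounted at the origin on the work surface. World frame = base frame: x ahead of the robot, y to its left, z up, the work surface at z = 0. Lengths are in mm, angles in rad, forces in N, time in s.
With the tool pointing down it reaches from about 425 to 925 mm from the base axis. Payload 12.5 kg.
Tool frame: the origin (TCP) lies at the very end of the fingers, on their centre line; the grasp point (between the pads) lies 19 mm behind it; y points along the fingers, z is the direction in which the jaws open and shut, and the axes are right-handed (so a half turn about y gives the same grasp; the last joint's range is limited). The gripper opens to 85 mm and grips with 20 to 120 N. Pads are 22 mm wide; open, the fingers measure 114 mm over their backs; the gripper's body (76 mm by 85 mm) begins 54 mm behind the grasp point. The pads swing forward as they close: fully open they stand 13 mm farther back than shut.
Start: joints at [-1.302, 0.491, 1.559, -0, 1.092, -0.106], TCP at [228.827, -581.621, 231.327] pointing down, gripper open.
Joint ranges: [-3.1, 3.1], [-0.84, 2.19], [0.05, 2.79], [-1.13, 4.28], [0.06, 2.93], [-2.69, 2.69]. Speed limits (rad/s): [2.22, 2.22, 2.79, 3.14, 3.14, 3.14].

### API

Orientations are given as [roll, pitch, yaw] about the fixed x, y, z axes, in that order (R = Rz(yaw) Ry(pitch) Rx(roll)).
In Python, from bench import ctrl, get_image, order gives the robot as it stands. The module is installed in compiled form; this text tells all that it offers.
- The arm moves only by the shell command python3 -m inch 'ROWS'. ROWS is JSON, a list of rows, each a list of 7 numbers: the finger opening in cm, from 0 to 8.54, then the shift along the tool's x, y, z in cm, then the turn, a rotation vector about the tool's x, y, z in rad. In form: [[gripper, tx, ty, tz, wx, wy, wz], ...]. A call has exactly 8 rows; each row shifts and turns the commanded pose from where the row before left it, along the tool's axes as they then stand; what a row does not reach is not made up. A row lasts 1/8 s, in which the tool goes at most 62.5 mm and 10.7 degrees, less where a joint would pass 70% of its speed; a pose out of reach is approached as far as the arm can. A call is refused whole if a number of a shift passes 6.25 or a number of a turn 0.188, either way. A call with a gripper value outside its range is refused whole. The fingers move at their own pace and stop on an object; the grip force is fixed at half the most. Time passes only in rows, so rows that do not move let the fingers close, or fill a call up. It gives the time, the measured TCP pose, the force and the opening at its end, in the units of the state.
- ctrl.sense(): the state, without advancing time (a new reading comes with each control period).
- get_image(name): name is "scene" or "top"; returns a dict with "frame" (480x640x3 uint8, red, green, blue), "z_map" (480x640 float32, mm along the optical axis (not along the pixel's ray), 0 where there is no reading), "intrinsics" (3x3 intrinsics, pixels), "k1" (the pictures are not rectified: a ray, as slopes to the right and down, at radius r is drawn at 1 + k1 r^2 times it, then the intrinsics apply), "view" (4x4, takes a point from world to camera coordinates). Camera axes: x right, y up, looking along -z (the intrinsics and any distortion apply to the point x, -y, -z); pixel columns grow to the right and rows downward; lengths in mm; the calibration is good to about 2 mm. A picture is of the moment at which its call begins.
- order.finish_job(): hands the job in, once; it reports no verdict.
The state is a dict: "clock": time; "joints": joint angles; "joint_vel": joint speeds; "effort": joint torques, N m; "eef_pos": TCP position; "eef_rot": TCP orientation; "force": force on the tool from outside, world axes, zero at the start; "moment": the same for the moment, N m; "finger_gap": finger opening in mm.
Only numpy, scipy, OpenCV 4.12 (cv2) and the standard library are available. Lean on these libraries where they do the work, as an engineer would, in place of code of your own. Each camera call takes 0.05 s, during which the arm holds its last target.

### The job

Open the scooter's air-filter box with your fingertips: press the snap tab in front of the cover all the way down, so that it stays in, and then push the released cover along its guides, over the tab, until it is completely off its seat and lies flat and wholly on the open deck of the box. Only press and push: the cover must not be lifted, nor pushed over the end of the box. Leave the socket, jar, parts box and bearing standing around it where they are.

Things in the scene. Friction and masses are not known exactly. Their poses are not given: they have to be found in the camera images.
- airbox: Air-filter box fixed to the bench: long black plastic box, 225 mm along x (-115 to +110), 114 mm wide (y), round snout on its -x end. Origin: on the bench, under the middle. x runs from the seat over the tab to the open deck; the cover is pushed to +x. Any yaw. On top, the cover slides on side ledges (|y| 37-47 mm, 64 mm high) between guide walls (|y| 47-57, 68 high).
- seat (a point): On the box's axis, x = -70 mm, 64 mm above the bench: middle of the seat with the pleated filter (x -110 to -30), where the cover sits at first. A 75.5 mm high stop closes its back; lips with tops at 75.5 mm reach over the cover's side edges (|y| above 39 mm, up to x = -30). Axes as the box's.
- deck (a point): On the box's axis, x = +40 mm, 64 mm above the bench: a good final place for the cover's origin. The open deck goes on to x = +110, with no stop at its end. The lane between the ledges (|y| below 37 mm) lies 60 mm above the bench, 4 mm below the cover's underside. Axes as the box's.
- cover: Loose filter cover, about 0.12 kg: grey plastic plate 80 (x) x 90 (y) x 5 mm, about 2 mm of play in the seat. Origin: centre of its underside; axes as the box's. On top an upright cross ridge (x 4 to 12, 56 mm wide, 5 to 23 mm above the origin), with 44 mm of flat plate behind it. Off the seat: origin past x = +10 mm in the box's frame; wholly on the deck: short of +70. Slides at 1 to 2 N.
- cover_ridge (a point): Middle of the rear (-x, seat-side) face of the cover's ridge, 14 mm above the cover's underside; axes as the cover's.
- snap_tab (a joint): How far the snap tab is pressed down, in m: 0 to 0.002 at the start (standing up, blocking the cover), 0.011 fully in. It takes some 6 N to move and stays where it is left; the cover passes over it when it is pressed beyond about 0.0085.
- tab_press (a point): Point to press, on the snap tab's top towards its +x end, 30 mm ahead of the cover's front edge; x = 0, y = 0 in the box's frame, axes as the box's. The tab is a grey block, 40 mm (x, -28 to +12 in the box's frame) by 30 mm (y), amid the lane; its top is 72 mm above the bench when up, 61 mm when fully in.
- socket: Bystander: steel wrench socket, 28 mm across, 40 mm high, standing beside the box on its +y side. Origin: centre of the underside.
- jar: Bystander: small jar, 52 mm across, 58 mm high, beside the box on its +y side. Origin: centre of the underside.
- parts_box: Bystander: open cardboard box of small parts, 75 by 48 by 42 mm, beside the box on its -y side. Origin: centre of the underside.
- bearing: Bystander: steel bearing ring, 44 mm across, 14 mm high, lying beside the box on its -y side. Origin: centre of the underside.
Things that resemble listed ones, but are neither listed nor needed, are in the scene too. Several things have the shape of the cover; the one meant has the colours described above.

How it is judged:
By the outcome, as a careful person would: the job done as asked, in the order asked, and still so for the second after the job is handed in, with the robot touching nothing.
It also fails if it takes over 38 s, if anything falls off the work surface, if the arm or the gripper's body presses on something with over 40 N, if the wrist force passes 120 N, or if a joint passes its speed limit or range.

## Working session

There is one attempt and no reset: what is moved stays moved. The work goes in short steps, Python scripts to look and compute and a shell command to move; the robot and the scene stay as the last step left them, time stands still between calls to the robot, and variables do not carry over. Pictures are saved under pics/ and viewed, and the job is handed in when it is done.

```bash
mkdir -p pics
cat > h.py <<'E'
import numpy as np, cv2
from bench import ctrl, get_image, order
def save(im,name,crop=None,s=1):
    f=im["frame"][:,:,::-1]
    if crop: x0,y0,x1,y1=crop; f=f[y0:y1,x0:x1]
    f=cv2.resize(f,None,fx=s,fy=s,interpolation=cv2.INTER_CUBIC); cv2.imwrite("pics/"+name,f)
def ray(im,u,v):
    K=im["intrinsics"];k=im["k1"]
    d=np.array([(u-K[0,2])/K[0,0],(v-K[1,2])/K[1,1]]);s=d.copy()
    for _ in range(30): s=d/(1+k*(s@s))
    return s
def p3(im,u,v,z=None):
    # depth pt, or at world height z
    s=ray(im,u,v);V=im["view"];Vi=np.linalg.inv(V)
    c=np.array([s[0],-s[1],-1.]);o=Vi[:3,3];d=Vi[:3,:3]@c
    if z is None: t=float(im["z_map"][int(round(v)),int(round(u))])
    else: t=(z-o[2])/d[2]
    return o+t*d
def proj(im,p):
    c=im["view"]@np.append(p,1); s=np.array([c[0],-c[1]])/-c[2]
    s=s*(1+im["k1"]*(s@s));K=im["intrinsics"]
    return np.array([K[0,0]*s[0]+K[0,2],K[1,1]*s[1]+K[1,2]])
E
python3 - <<'E'
from h import *
a=get_image("scene");b=get_image("top")
save(a,"s0.png");save(b,"t0.png")
s=ctrl.sense();print({k:np.round(v,3) for k,v in s.items()})
E
```

```text
{'clock': np.float64(0.1), 'joints': array([-1.302,  0.492,  1.559, -0.   ,  1.092, -0.106]), 'joint_vel': array([-0.   , -0.002, -0.001,  0.   ,  0.   ,  0.   ]), 'effort': array([ 3.0000e-03, -6.1945e+01, -2.6202e+01, -0.0000e+00,  3.0000e-03,
        0.0000e+00]), 'eef_pos': array([ 228.781, -581.418,  230.781]), 'eef_rot': array([-1.572,  0.   , -2.767]), 'force': array([ 1.102, -0.03 ,  0.074]), 'moment': array([ 0.007,  0.03 , -0.021]), 'finger_gap': np.float64(85.604)}
```

View pics/s0.png

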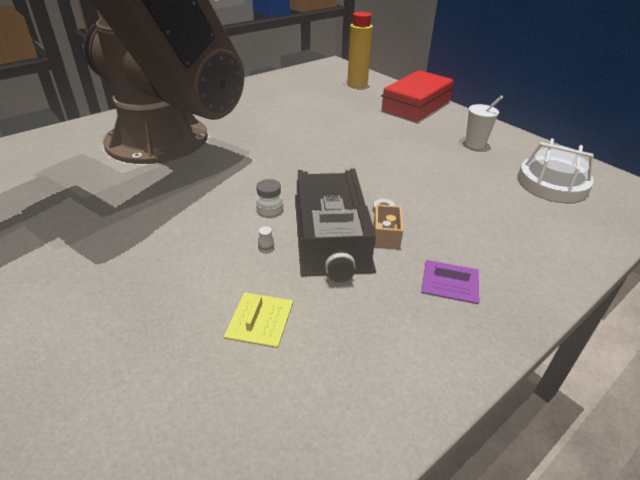

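View pics/t0.png

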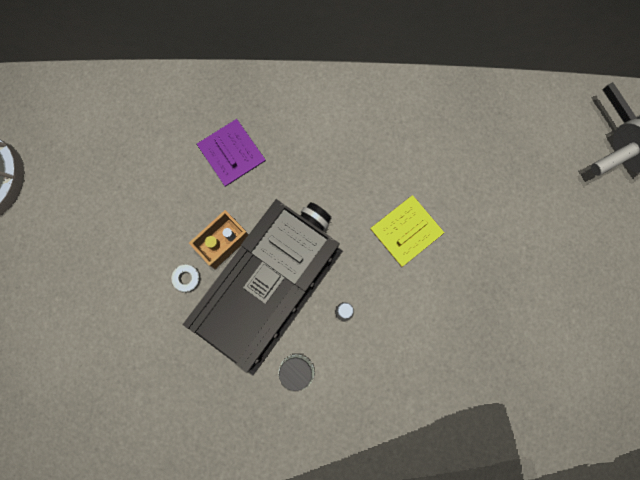

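The scene view shows the box at about (335,220). The top view shows three cover-shaped plates: purple (231,152), yellow (407,230) and grey (290,245). The grey one is the one meant, since it is grey and sits in the box's seat. The tab is at about (264,281). I'll confirm this in an enlarged crop.

Run:
```python
from h import *
b=get_image("top");save(b,"t1.png",(175,190,355,380),3.1)
for n,uv in dict(snoutL=(279,201),snoutR=(340,249),deckL=(186,324),deckR=(252,373)).items():
    print(n,p3(b,*uv).round(1),p3(b,*uv,z=68).round(1))
for uv in [(264,281),(290,240),(230,325)]: print(uv,p3(b,*uv).round(1))
np.save("K.npy",b["view"]);print(b["view"].round(3),b["intrinsics"],b["k1"])
```

```text
snoutL [670.6  80.2  74.4] [672.4  80.8  68. ]
snoutR [614.2 -13.2   4.2] [602.6 -10.3  68. ]
deckL [489.3 205.6  69.5] [489.3 206.   68. ]
deckR [419.6 117.4   4.1] [424.3 109.3  68. ]
(264, 281) [553.2  97.5  69.7]
(290, 240) [614.2  62.5  67.5]
(230, 325) [490.  144.8  58.9]
[[ 2.20000e-02 -1.00000e+00  1.00000e-02  2.97400e+00]
 [ 9.82000e-01  2.30000e-02  1.89000e-01 -6.10811e+02]
 [-1.89000e-01  6.00000e-03  9.82000e-01 -6.58018e+02]
 [ 0.00000e+00  0.00000e+00  0.00000e+00  1.00000e+00]] [[486.85141115   0.         321.20700812]
 [  0.         486.85141115 244.39975754]
 [  0.           0.           1.        ]] -0.10113080260883364
```

View pics/t1.png

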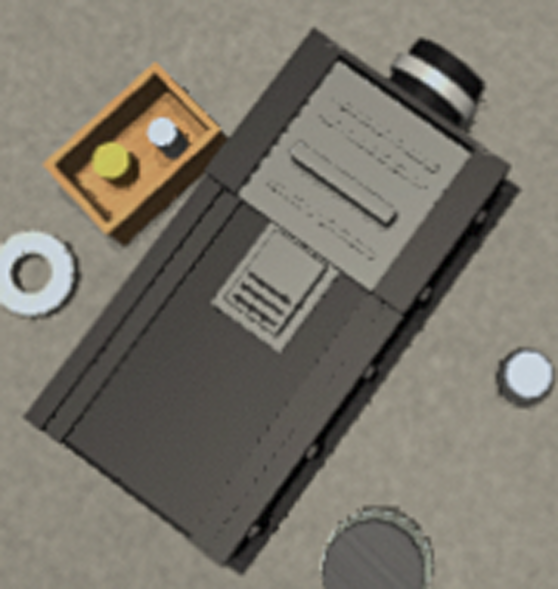

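The crop confirms it: a grey plate with its cross ridge sits in the seat, and the tab is just in front of it at crop (275,290). Next I'll fit the box pose from the outline corners.

```bash
cat > fit.py <<'E'
from h import *
from scipy.optimize import least_squares
b=get_image("top");a=get_image("scene")
M=[((315,30),(-115,-57,75.5)),((25,415),(110,-57,68)),((220,567),(110,57,68)),((510,165),(-115,57,75.5))]
def W(q,p):
    c,s=np.cos(q[2]),np.sin(q[2]);return np.array([q[0]+c*p[0]-s*p[1],q[1]+s*p[0]+c*p[1],p[2]])
uv=np.array([[175+x/3.1,190+y/3.1] for (x,y),_ in M])
f=lambda q:np.concatenate([proj(b,W(q,p))-u for u,(_,p) in zip(uv,M)])
r=least_squares(f,[550,95,2.4]);q=r.x
print(q,np.degrees(q[2]),r.fun.round(1));np.save("q.npy",q)
F=b["frame"].copy();G=a["frame"].copy()
P=[(-115,-57,75.5),(110,-57,68),(110,57,68),(-115,57,75.5),(-28,-15,72),(12,-15,72),(12,15,72),(-28,15,72),(-110,-39,69),(-30,-39,69),(-30,39,69),(-110,39,69),(-66,-28,87),(-66,28,87),(-58,28,87),(-58,-28,87),(0,0,72)]
for im,X,n,cr in ((b,F,"f_t.png",(175,190,355,380)),(a,G,"f_s.png",(240,140,420,300))):
    X=cv2.resize(X[cr[1]:cr[3],cr[0]:cr[2]],None,fx=3.1,fy=3.1,interpolation=cv2.INTER_CUBIC)
    for p in P:
        u=(proj(im,W(q,p))-np.array(cr[:2])+.0)*3.1
        cv2.circle(X,tuple(int(t) for t in u),3,(255,0,0),-1)
    cv2.imwrite("pics/"+n,X[:,:,::-1])
for n,p in dict(tab=(0,0,72),ridge=(-66,0,78),deck=(40,0,64),origin=(0,0,0)).items(): print(n,W(q,p).round(1))
for p in [(0,0,72),(-90,0,69),(80,0,60),(60,52,68),(60,-52,68),(60,42,64),(-62,0,87)]:
    u=proj(b,W(q,p)); print(p,W(q,p).round(1),p3(b,*u).round(1))
E
python3 fit.py
```

```text
[546.84642248 102.04056513   2.53877648] 145.46117757403033 [-0.  -1.1 -0.8  0.5  0.1  0.2  0.7  0.2]
tab [546.8 102.   72. ]
ridge [601.2  64.6  78. ]
deck [513.9 124.7  64. ]
origin [546.8 102.    0. ]
(0, 0, 72) [546.8 102.   72. ] [546.9 102.1  71.2]
(-90, 0, 69) [621.  51.  69.] [621.6  51.1  66.2]
(80, 0, 60) [480.9 147.4  60. ] [480.9 147.2  60.9]
(60, 52, 68) [467.9  93.2  68. ] [467.9  93.2  68.1]
(60, -52, 68) [526.9 178.9  68. ] [526.9 178.9  68.1]
(60, 42, 64) [473.6 101.5  64. ] [473.6 101.4  64.5]
(-62, 0, 87) [597.9  66.9  87. ] [598.2  67.   85.5]
```

View pics/f_t.png

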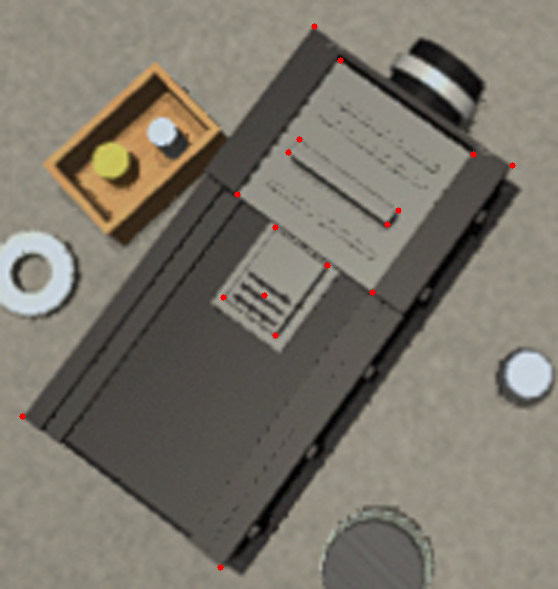

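View pics/f_s.png

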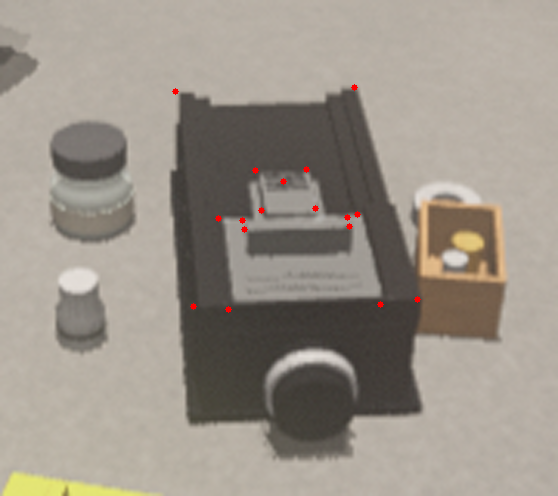

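The fit agrees with the depth map (tab 71.2, lane 60.9, walls 68.1) to within about 1–2 mm. In world terms the box is at (546.8, 102.0) with a yaw of 2.539.

The plan is to shut the fingers, swing over, and turn the tool x axis to yaw -0.603, which is the box's -x.

```bash
python3 -m inch '[[0,-4.2,0,-2.1,0,0,0],[0,-4.2,0,-2.1,0,0,0],[0,-4.2,0,-2.1,0,0,0],[0,-4.2,0,-2.1,0,0,0],[0,-4.2,0,-2.1,0,0,0],[0,-4.2,0,-2.1,0,0,0],[0,-4.2,0,-2.1,0,0,0],[0,-4.2,0,-2.1,0,0,0]]'
cat > d.py <<'E'
import sys
from h import *
from scipy.spatial.transform import Rotation as Ro
s=ctrl.sense();R=Ro.from_euler('xyz',s["eef_rot"]).as_matrix();q=np.load("q.npy");p=s["eef_pos"]
c,n=np.cos(q[2]),np.sin(q[2]);B=np.array([[c,-n,0],[n,c,0],[0,0,1]])
print("t",round(float(s["clock"]),2),"eef",p.round(1),"yaw",s["eef_rot"].round(3),"box",(B.T@(p-[q[0],q[1],0])).round(1),"Fbox",(B.T@s["force"]).round(1),"gap",round(float(s["finger_gap"]),1),"j",s["joints"].round(2))
if len(sys.argv)>3:
    g=np.array([float(t) for t in sys.argv[1:4]]);w=B@g+[q[0],q[1],0]
    d=R.T@(w-p)/10
    Rt=np.array([[-c,0,n],[-n,0,-c],[0,-1,0]])
    print("shift cm",d.round(2),"turn",Ro.from_matrix(R.T@Rt).as_rotvec().round(3))
E
python3 d.py 0 0 130
```

```text
clock: 1.25
eef_pos: [480.9, -301.0, 231.3]
eef_rot: [-1.571, 0.0, -2.767]
force: [0.7, 0.0, -0.4]
finger_gap: -0.2
t 1.25 eef [ 480.9 -301.   231.3] yaw [-1.571  0.    -2.767] box [-174.2  369.4  231.3] Fbox [-0.5 -0.4 -0.4] gap -0.2 j [-0.68  0.41  1.7  -0.    1.03  0.52]
shift cm [-20.89  10.13 -35.1 ] turn [-0.    -2.164  0.   ]
```

```bash
python3 -m inch '[[0,-2.6,0,-4.4,0,0,0],[0,-2.6,0,-4.4,0,0,0],[0,-2.6,0,-4.4,0,0,0],[0,-2.6,0,-4.4,0,0,0],[0,-2.6,0,-4.4,0,0,0],[0,-2.6,0,-4.4,0,0,0],[0,-2.6,0,-4.4,0,0,0],[0,-2.6,0,-4.4,0,0,0]]'
python3 -m inch '[[0,0,1,0,0,-0.18,0],[0,0,1,0,0,-0.18,0],[0,0,1,0,0,-0.18,0],[0,0,1,0,0,-0.18,0],[0,0,1,0,0,-0.18,0],[0,0,1,0,0,-0.18,0],[0,0,1,0,0,-0.18,0],[0,0,1,0,0,-0.18,0]]'
python3 -m inch '[[0,0,0,0,0,-0.18,0],[0,0,0,0,0,-0.18,0],[0,0,0,0,0,-0.18,0],[0,0,0,0,0,-0.18,0],[0,0,0,0,0,0,0],[0,0,0,0,0,0,0],[0,0,0,0,0,0,0],[0,0,0,0,0,0,0]]'
python3 d.py 0 0 80
```

```text
clock: 2.25
eef_pos: [544.8, 103.1, 231.3]
eef_rot: [-1.571, 0.0, -2.767]
force: [0.8, -0.4, -0.0]
finger_gap: -0.1
clock: 3.25
eef_pos: [544.7, 101.4, 150.9]
eef_rot: [-1.571, -0.0, -1.321]
force: [0.5, -0.7, 0.3]
finger_gap: 0.1
clock: 4.25
eef_pos: [544.7, 101.4, 151.3]
eef_rot: [-1.571, -0.0, -0.608]
force: [0.5, 0.0, -0.1]
finger_gap: -0.0
t 4.25 eef [544.7 101.4 151.3] yaw [-1.571 -0.    -0.608] box [  1.4   1.7 151.3] Fbox [-0.4 -0.3 -0.1] gap -0.0 j [ 0.06  0.49  1.82 -0.    0.83 -0.9 ]
shift cm [0.14 7.13 0.17] turn [ 0.    -0.005  0.   ]
```

```bash
python3 -m inch '[[0,0.15,1.5,0.17,0,-0.005,0],[0,0,1.5,0,0,0,0],[0,0,1.5,0,0,0,0],[0,0,1.5,0,0,0,0],[0,0,0.9,0,0,0,0],[0,0,0.1,0,0,0,0],[0,0,0.1,0,0,0,0],[0,0,0,0,0,0,0]]'
python3 d.py 0 0 61
python3 - <<'E'
from h import *
save(get_image("scene"),"s2.png",(240,120,420,280),3.5)
E
```

```text
clock: 5.25
eef_pos: [547.1, 102.0, 80.7]
eef_rot: [-1.57, -0.001, -0.602]
force: [0.1, 0.3, -0.8]
finger_gap: 0.1
t 5.25 eef [547.1 102.   80.7] yaw [-1.57e+00 -1.00e-03 -6.02e-01] box [-0.2 -0.1 80.7] Fbox [ 0.1 -0.3 -0.8] gap 0.1 j [ 0.07  0.59  1.87 -0.    0.68 -0.9 ]
shift cm [-0.02  1.97 -0.01] turn [-0.     0.001  0.001]
```

View pics/s2.png

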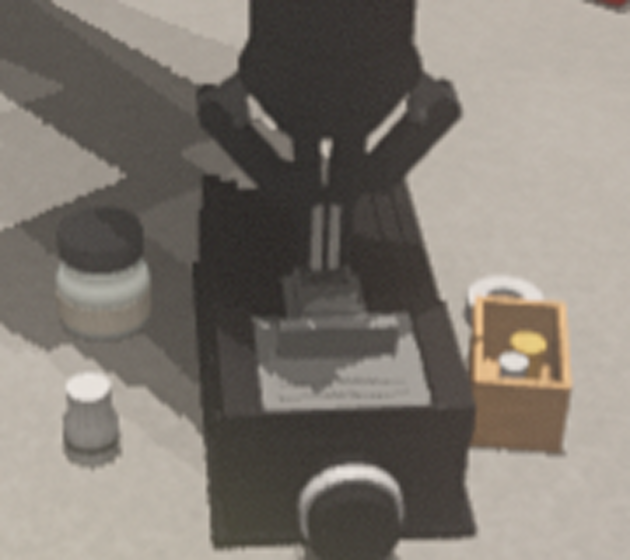

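The fingertips, at crop (325,265), are centred just above the tab. Now I'll press.

```bash
python3 -m inch '[[0,0,0.4,0,0,0,0],[0,0,0.4,0,0,0,0],[0,0,0.3,0,0,0,0],[0,0,0.3,0,0,0,0],[0,0,0.2,0,0,0,0],[0,0,0.2,0,0,0,0],[0,0,0.1,0,0,0,0],[0,0,0,0,0,0,0]]'
python3 d.py 0 0 61
```

```text
clock: 6.3
eef_pos: [546.8, 102.0, 61.3]
eef_rot: [-1.571, 0.0, -0.602]
force: [-0.6, -0.3, 4.3]
finger_gap: 0.0
t 6.3 eef [546.8 102.   61.3] yaw [-1.571  0.    -0.602] box [-0.   0.1 61.3] Fbox [0.3 0.6 4.3] gap 0.0 j [ 0.07  0.62  1.88 -0.    0.64 -0.9 ]
shift cm [-0.    0.03  0.01] turn [ 0.     0.001 -0.   ]
```

Resistance is about 4–6 N. I'll push on to the end stop.

```bash
python3 -m inch '[[0,0,0.1,0,0,0,0],[0,0,0.1,0,0,0,0],[0,0,0,0,0,0,0],[0,0,0,0,0,0,0],[0,0,0,0,0,0,0],[0,0,0,0,0,0,0],[0,0,0,0,0,0,0],[0,0,0,0,0,0,0]]'
python3 d.py 0 0 61
```

```text
clock: 7.3
eef_pos: [546.9, 102.0, 60.8]
eef_rot: [-1.57, -0.001, -0.602]
force: [-6.7, -0.4, 23.1]
finger_gap: -0.1
t 7.3 eef [546.9 102.   60.8] yaw [-1.57e+00 -1.00e-03 -6.02e-01] box [-0.1 -0.  60.8] Fbox [ 5.3  4.1 23.1] gap -0.1 j [ 0.07  0.62  1.88 -0.    0.63 -0.9 ]
shift cm [-0.01 -0.02  0.  ] turn [-0.001  0.001  0.001]
```

The tab is on its stop: z = 60.8, with the force up to 23 N. I'll rise, check it, and move behind the ridge.

```bash
python3 -m inch '[[0,0,-0.3,0,0,0,0],[0,0,-0.7,0,0,0,0],[0,0,-1.5,0,0,0,0],[0,0,-1.5,0,0,0,0],[0,0,-1.5,0,0,0,0],[0,0,-0.5,0,0,0,0],[0,2.5,0,0,0,0,0],[0,2.5,0,0,0,0,0]]'
python3 -m inch '[[0,2.5,0,0,0,0,0],[0,1.6,0,0,0,0,0],[0,0,0,0,0,0,0],[0,0,0,0,0,0,0],[0,0,0,0,0,0,0],[0,0,0,0,0,0,0],[0,0,0,0,0,0,0],[0,0,0,0,0,0,0]]'
python3 d.py -92 0 73
python3 - <<'E'
from h import *
a=get_image("scene")
save(a,"s3.png",(240,120,420,280),3.5)
b=get_image("top");save(b,"t3.png",(175,190,355,380),3.1)
q=np.load("q.npy");c,n=np.cos(q[2]),np.sin(q[2])
for x in (-20,-10,-5,0,5,10):
    w=np.array([q[0]+c*x,q[1]+n*x,61]);u=proj(b,w);print(x,p3(b,*u).round(1))
E
```

```text
clock: 8.3
eef_pos: [588.6, 73.4, 119.5]
eef_rot: [-1.571, -0.0, -0.601]
force: [0.1, 0.5, -0.3]
finger_gap: -0.2
clock: 9.3
eef_pos: [621.9, 50.5, 119.3]
eef_rot: [-1.571, -0.0, -0.602]
force: [-0.1, -0.2, 0.4]
finger_gap: -0.1
t 9.3 eef [621.9  50.5 119.3] yaw [-1.571 -0.    -0.602] box [-9.100e+01 -1.000e-01  1.193e+02] Fbox [-0.1  0.2  0.4] gap -0.1 j [-0.02  0.61  1.67 -0.    0.86 -0.99]
shift cm [ 0.1   4.63 -0.01] turn [-0.     0.001  0.   ]
-20 [500.1  40.8 564.5]
-10 [497.4  42.  568. ]
-5 [496.   42.5 569.8]
0 [494.9  43.3 569.7]
5 [493.4  43.7 573.4]
10 [492.4  44.5 572.7]
```

View pics/s3.png

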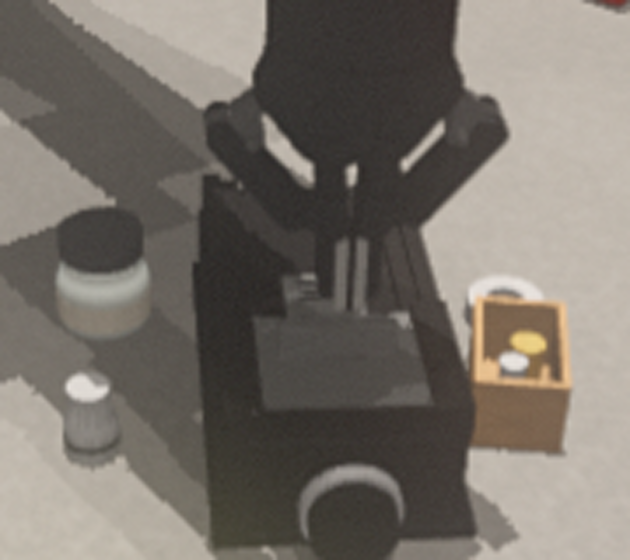

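View pics/t3.png

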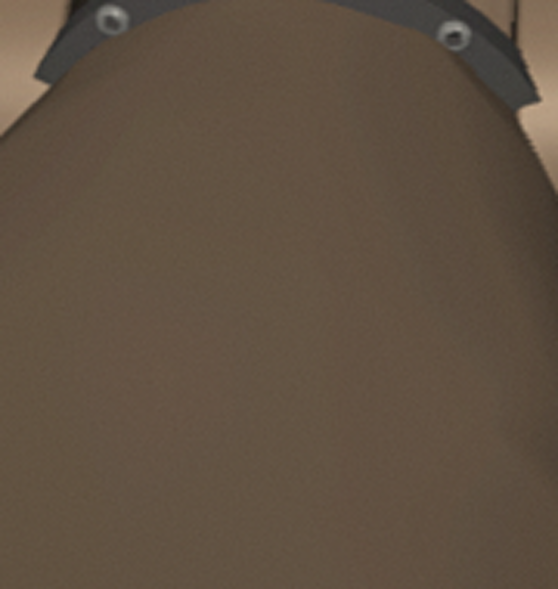

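The top view is blocked by the arm. In the scene view the tab, at crop (305,285), sits low in the lane and the fingers are above the flat plate behind the ridge. I'll descend behind the ridge to 5 mm above the plate.

```bash
python3 -m inch '[[0,0,1.2,0,0,0,0],[0,0,1.2,0,0,0,0],[0,0,1.0,0,0,0,0],[0,0,0.7,0,0,0,0],[0,0,0.4,0,0,0,0],[0,0,0,0,0,0,0],[0,0,0,0,0,0,0],[0,0,0,0,0,0,0]]'
python3 d.py -77 0 74
python3 -m inch '[[0,-0.4,0,0,0,0,0],[0,-0.4,0,0,0,0,0],[0,-0.3,0,0,0,0,0],[0,-0.3,0,0,0,0,0],[0,-0.2,0,0,0,0,0],[0,-0.2,0,0,0,0,0],[0,-0.2,0,0,0,0,0],[0,-0.2,0,0,0,0,0]]'
python3 d.py 33 0 74
```

```text
clock: 10.4
eef_pos: [622.1, 50.5, 74.6]
eef_rot: [-1.571, -0.001, -0.602]
force: [-0.3, 0.2, -0.1]
finger_gap: 0.1
t 10.4 eef [622.1  50.5  74.6] yaw [-1.571e+00 -1.000e-03 -6.020e-01] box [-91.2  -0.2  74.6] Fbox [ 0.4 -0.  -0.1] gap 0.1 j [-0.02  0.67  1.7  -0.    0.77 -0.99]
shift cm [-1.42  0.06 -0.01] turn [-0.     0.001  0.001]
clock: 11.4
eef_pos: [603.8, 62.9, 74.3]
eef_rot: [-1.571, -0.0, -0.602]
force: [0.1, -0.4, -0.1]
finger_gap: -0.2
t 11.4 eef [603.8  62.9  74.3] yaw [-1.571 -0.    -0.602] box [-69.1  -0.1  74.3] Fbox [-0.3  0.3 -0.1] gap -0.2 j [-0.    0.66  1.74 -0.    0.74 -0.97]
shift cm [-10.21   0.03   0.  ] turn [-0.     0.001  0.   ]
```

Run:
```python
from h import *
a=get_image("scene")
save(a,"s4.png",(260,160,390,270),5)
```

```text
(no output)
```

View pics/s4.png

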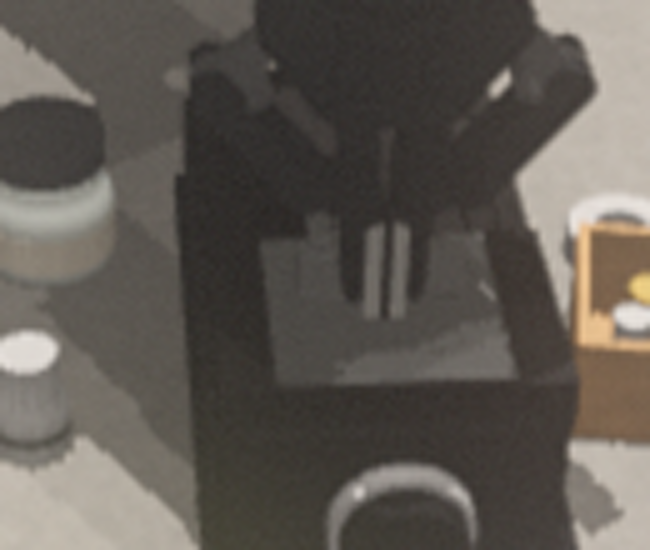

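The fingers are behind the ridge, and contact isn't clear because of the shade. I'll push on in moderate steps and watch the force.

```bash
python3 -m inch '[[0,-0.3,0,0,0,0,0],[0,-0.3,0,0,0,0,0],[0,-0.3,0,0,0,0,0],[0,-0.3,0,0,0,0,0],[0,-0.3,0,0,0,0,0],[0,-0.3,0,0,0,0,0],[0,-0.3,0,0,0,0,0],[0,-0.3,0,0,0,0,0]]'
python3 d.py 33 0 74
python3 - <<'E'
from h import *
a=get_image("scene")
save(a,"s5.png",(260,160,390,270),5)
E
```

```text
clock: 12.45
eef_pos: [583.9, 76.6, 74.3]
eef_rot: [-1.571, -0.0, -0.602]
force: [0.8, -0.6, 0.7]
finger_gap: 0.2
t 12.45 eef [583.9  76.6  74.3] yaw [-1.571 -0.    -0.602] box [-44.9  -0.   74.3] Fbox [-1.   0.   0.7] gap 0.2 j [ 0.02  0.64  1.79 -0.    0.71 -0.95]
shift cm [-7.79  0.03  0.  ] turn [0.    0.001 0.   ]
```

View pics/s5.png

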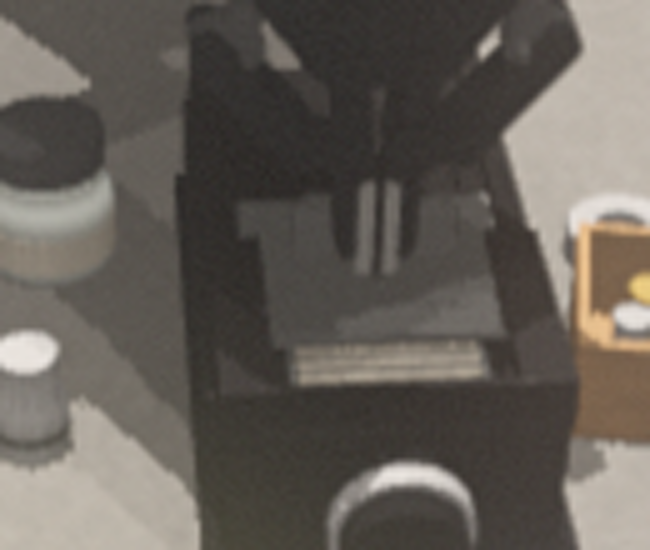

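The cover is sliding at about 1 N, and the pleated filter now shows at crop rows 345–380. I'll continue.

```bash
python3 -m inch '[[0,-0.4,0,0,0,0,0],[0,-0.4,0,0,0,0,0],[0,-0.4,0,0,0,0,0],[0,-0.4,0,0,0,0,0],[0,-0.4,0,0,0,0,0],[0,-0.4,0,0,0,0,0],[0,-0.4,0,0,0,0,0],[0,-0.4,0,0,0,0,0]]'
python3 d.py 33 0 74
python3 -m inch '[[0,-0.4,0,0,0,0,0],[0,-0.4,0,0,0,0,0],[0,-0.4,0,0,0,0,0],[0,-0.4,0,0,0,0,0],[0,-0.4,0,0,0,0,0],[0,-0.4,0,0,0,0,0],[0,-0.4,0,0,0,0,0],[0,-0.4,0,0,0,0,0]]'
python3 d.py 33 0 74
python3 - <<'E'
from h import *
a=get_image("scene")
save(a,"s6.png",(250,130,410,270),5)
E
```

```text
clock: 13.5
eef_pos: [557.4, 94.8, 74.3]
eef_rot: [-1.571, -0.0, -0.602]
force: [0.4, -1.0, 0.8]
finger_gap: 0.2
t 13.5 eef [557.4  94.8  74.3] yaw [-1.571 -0.    -0.602] box [-12.8   0.   74.3] Fbox [-0.9  0.6  0.8] gap 0.2 j [ 0.05  0.61  1.85 -0.    0.68 -0.92]
shift cm [-4.58  0.03  0.01] turn [0.    0.001 0.   ]
clock: 14.5
eef_pos: [531.0, 112.9, 74.3]
eef_rot: [-1.571, -0.0, -0.602]
force: [0.3, -0.6, -0.8]
finger_gap: -0.1
t 14.5 eef [531.  112.9  74.3] yaw [-1.571 -0.    -0.602] box [19.2  0.1 74.3] Fbox [-0.6  0.4 -0.8] gap -0.1 j [ 0.09  0.59  1.91 -0.    0.64 -0.88]
shift cm [-1.38  0.03  0.01] turn [0.    0.001 0.   ]
```

View pics/s6.png

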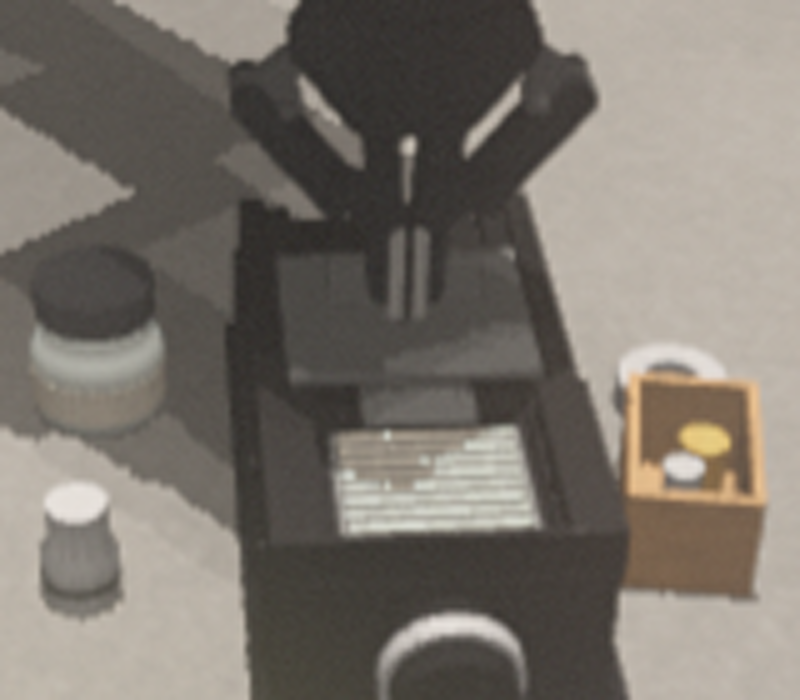

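The cover is past the seat. Its rear edge runs from crop (290,385) to (543,377), and I'll measure how far along it is.

Run:
```python
from h import *
a=get_image("scene");q=np.load("q.npy");c,n=np.cos(q[2]),np.sin(q[2])
for x,y in [(290,385),(543,377),(278,255),(515,250)]:
    p=p3(a,250+x/5,130+y/5,z=66.5 if y>300 else 69)-[q[0],q[1],0];print((c*p[0]+n*p[1]).round(1),(-n*p[0]+c*p[1]).round(1))
```

```text
-15.9 42.4
-15.6 -46.8
65.7 42.0
65.1 -47.9
```

The cover origin measures about x = 25, against about 26 expected from the fingers. I'll push 14 mm more, then back off and rise.

```bash
python3 -m inch '[[0,-0.3,0,0,0,0,0],[0,-0.3,0,0,0,0,0],[0,-0.3,0,0,0,0,0],[0,-0.3,0,0,0,0,0],[0,-0.1,0,0,0,0,0],[0,-0.1,0,0,0,0,0],[0,0,0,0,0,0,0],[0,0,0,0,0,0,0]]'
python3 d.py
python3 -m inch '[[0,0.3,0,0,0,0,0],[0,0.5,0,0,0,0,0],[0,0,-1,0,0,0,0],[0,0,-3,0,0,0,0],[0,0,-4,0,0,0,0],[0,0,-4,0,0,0,0],[0,3,-3,0,0,0,0],[0,4,0,-4,0,0,0]]'
python3 -m inch '[[0,1,0,6,0,0,0],[0,1,0,6,0,0,0],[0,1,0,6,0,0,0],[0,1,0,6,0,0,0],[0,1,0,6,0,0,0],[0,1,0,6,0,0,0],[0,0,0,4,0,0,0],[0,0,0,0,0,0,0]]'
python3 d.py
python3 - <<'E'
from h import *
save(get_image("scene"),"s7.png");save(get_image("top"),"t7.png")
E
```

```text
clock: 15.6
eef_pos: [519.6, 120.6, 74.2]
eef_rot: [-1.571, 0.0, -0.602]
force: [-0.1, -0.0, -0.2]
finger_gap: -0.3
t 15.6 eef [519.6 120.6  74.2] yaw [-1.571  0.    -0.602] box [33.   0.1 74.2] Fbox [ 0.1  0.1 -0.2] gap -0.3 j [ 0.1   0.58  1.93 -0.    0.63 -0.86]
clock: 16.6
eef_pos: [563.0, 44.1, 227.5]
eef_rot: [-1.568, -0.005, -0.599]
force: [-0.2, -0.0, -0.3]
finger_gap: 0.2
clock: 17.6
eef_pos: [837.2, 341.8, 221.9]
eef_rot: [-1.572, 0.001, -0.599]
force: [-0.2, -0.5, -0.1]
finger_gap: -0.1
t 17.6 eef [837.2 341.8 221.9] yaw [-1.572e+00  1.000e-03 -5.990e-01] box [-103.3 -362.2  221.9] Fbox [-0.1  0.5 -0.1] gap -0.1 j [ 0.31  0.99  0.57  0.    1.58 -0.66]
```

View pics/s7.png

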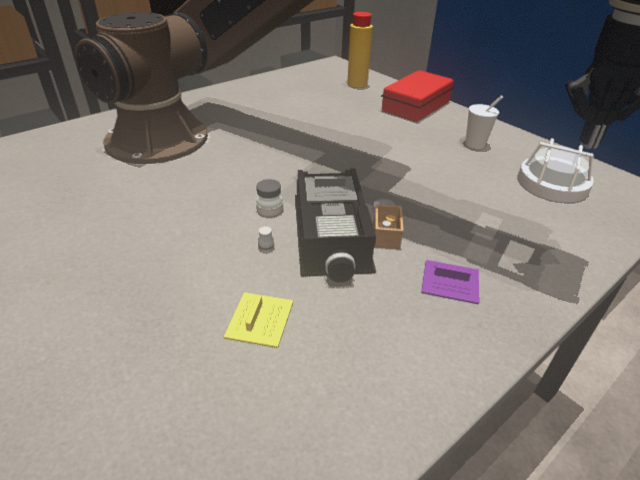

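View pics/t7.png

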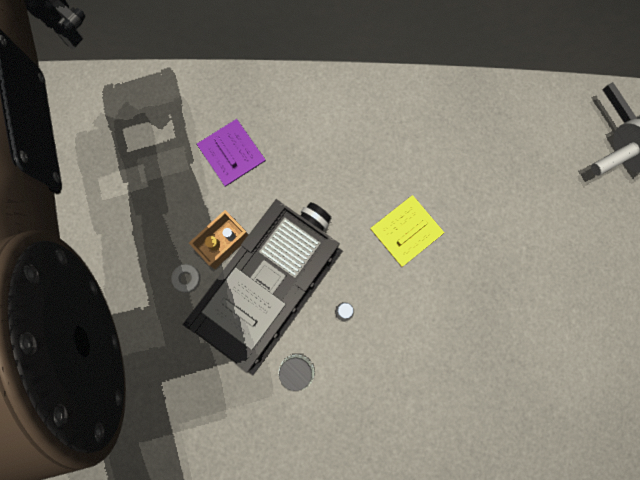

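Both views are clear. The cover is on the deck, around (243,312) in the top view. The bystanders are at the same pixels as before: parts box (219,240), bearing (185,278), socket (345,311), jar (296,372). Last check is the cover's position and flatness and the tab height.

Run:
```python
from h import *
b=get_image("top");save(b,"t8.png",(175,190,355,380),3.1)
q=np.load("q.npy");c,n=np.cos(q[2]),np.sin(q[2])
W=lambda x,y,z:np.array([q[0]+c*x-n*y,q[1]+n*x+c*y,z])
for x in (-24,-18,-12,-8,-4,0,2,4,6,10,20,30,60,70,76,78,80,82,84,90): 
    print(x,[p3(b,*proj(b,W(x,y,69)))[2].round(1) for y in (-33,-10,0,10,33)])
```

```text
-24 [np.float64(57.7), np.float64(60.3), np.float64(59.6), np.float64(61.2), np.float64(59.3)]
-18 [np.float64(56.5), np.float64(61.2), np.float64(62.1), np.float64(61.0), np.float64(59.6)]
-12 [np.float64(60.3), np.float64(62.7), np.float64(61.1), np.float64(59.7), np.float64(59.7)]
-8 [np.float64(61.2), np.float64(59.9), np.float64(59.1), np.float64(59.5), np.float64(58.9)]
-4 [np.float64(58.6), np.float64(59.2), np.float64(60.5), np.float64(60.6), np.float64(59.8)]
0 [np.float64(67.4), np.float64(61.2), np.float64(62.4), np.float64(68.8), np.float64(69.5)]
2 [np.float64(68.4), np.float64(68.1), np.float64(70.0), np.float64(67.4), np.float64(68.9)]
4 [np.float64(67.1), np.float64(67.0), np.float64(68.5), np.float64(70.1), np.float64(69.3)]
6 [np.float64(66.8), np.float64(67.3), np.float64(66.3), np.float64(69.7), np.float64(67.5)]
10 [np.float64(67.7), np.float64(69.2), np.float64(71.5), np.float64(68.7), np.float64(69.1)]
20 [np.float64(69.5), np.float64(68.5), np.float64(65.7), np.float64(68.6), np.float64(67.4)]
30 [np.float64(66.8), np.float64(68.2), np.float64(67.3), np.float64(68.2), np.float64(70.4)]
60 [np.float64(66.6), np.float64(71.2), np.float64(68.2), np.float64(68.0), np.float64(67.6)]
70 [np.float64(69.0), np.float64(69.4), np.float64(70.0), np.float64(69.7), np.float64(70.5)]
76 [np.float64(67.5), np.float64(68.1), np.float64(68.0), np.float64(68.8), np.float64(68.8)]
78 [np.float64(71.7), np.float64(69.1), np.float64(68.0), np.float64(68.1), np.float64(69.1)]
80 [np.float64(58.7), np.float64(59.8), np.float64(69.6), np.float64(66.7), np.float64(59.2)]
82 [np.float64(60.0), np.float64(59.0), np.float64(61.9), np.float64(60.0), np.float64(60.6)]
84 [np.float64(58.3), np.float64(58.4), np.float64(60.4), np.float64(59.7), np.float64(59.7)]
90 [np.float64(59.7), np.float64(59.6), np.float64(59.4), np.float64(58.1), np.float64(60.1)]
```

View pics/t8.png

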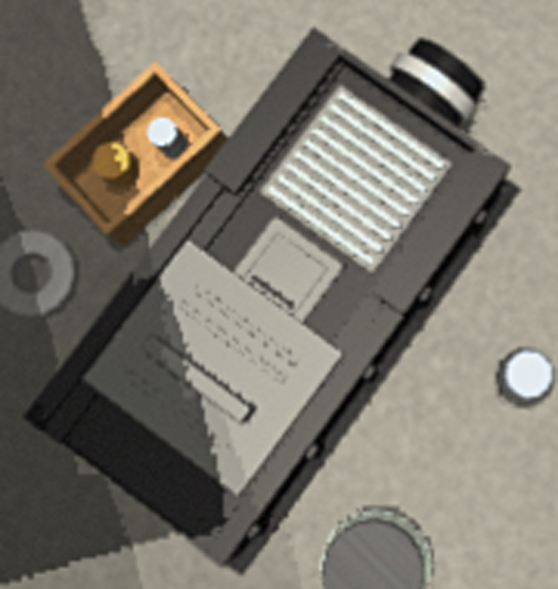

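The cover lies flat, with its top at about 68.5 mm everywhere, and spans x from 0 to 80 (origin about +40). The tab is at about 61 mm, fully in.

```bash
python3 -c "
from bench import order
print(order.finish_job())"
```

```text
the job is handed in; nothing more can be done
None
```

The air-filter box is open, and I handed the job in at about 18 s on the robot's clock, with the arm well clear of everything.

- **Tab:** I pressed it with shut fingertips until it hit its stop, at 60.8 mm with 23 N on the tool. It stayed in, and the last depth reading put its top at about 61 mm.
- **Cover:** I pushed it from behind its ridge at about 1 N. In the last picture it spans about x = 0 to 80 mm in the box's frame, so its origin is at about +40. Its top reads about 69 mm all over, within the depth noise of 2–3 mm, so it is flat and wholly on the deck.
- **Bystanders:** The socket, jar, parts box and bearing are at the same pixels as at the start.
- **Checks that gave less:** The top view was blocked by the arm when I looked after pressing the tab. The first 8 mm of pushing showed no clear force, but later pictures showed the cover sliding. No check failed or disagreed.

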